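Free a hose coupling from its hold-down

TASK

Back off the wing nut of the hold-down (anticlockwise; two pillars beside it leave room for short arcs only) until the strap's nose is clear of the groove of the steel hose coupling; then draw the coupling out from under the strap and lay it gently, lengthwise, in the empty low steel tray. Leave the nut backed off, and do not shift the dark flask or the clear bottle.

Things in the scene. Friction and masses are not known exactly. Their poses are not given: they have to be found in the camera images.
- wing_nut (a joint): Wing nut's angle, rad. Grows as the nut turns anticlockwise from above (loosening): 0 tight, 6.0 end of travel; starts at 0 to 0.5. At 3.2 or more the strap's nose is clear of the coupling (3.6: 1.5 mm to spare). Stiff (0.12 Nm), stays where left. The strap follows it: each rad lifts the nut 1 mm and the nose 2.8 mm, and tilts strap and nut by 0.02 rad.
- nut_grip (a point): Grip point of the aluminium wing nut, on its upright axis, 114 mm above the table. Turns with the nut: x along the wings, z up. Wings: one upright flat plate 10 mm thick, 75 mm over the tips, solid across the axis from 9 mm above to 18 mm below this point (tips 13 mm above); below it a boss 30 mm across. The strap's top is 31 mm below this point.
- fixture: Grey base of the hold-down, fixed, 150 (x) by 232 (y) by 12 mm; y runs along the coupling to its free end. Origin on the table, 40 mm from the nut's axis (which is at y=-40 mm). Two steel pillars, 16 mm across, 128 mm tall, flank the nut at x=+58 and -58 mm, y=-40 mm (inner faces 50 mm from its axis). Strap's heel block, 92 mm tall, at y=-77 to -103 mm.
- coupling_mid (a point): Centre of the steel hose coupling; level, 50 mm above the table at the start. y along it to the free end, away from the nut. 135 mm long, 0.3 kg; round: collar 44 mm across y=-67 to -55 mm, groove 23 mm across to -37, head 44 mm across to +7, shank 28 mm across to +50, barbed end 31 mm across to +67. Grip the shank near y=+32, over bare table; weight's centre near y=-20.
- strap_nose (a point): Lower edge of the strap's nose, a 9 mm deep lip that stands in the coupling's groove at the start. The steel strap, 36 mm wide and 10 mm thick, covers the coupling from its rear end to 15 mm past this point. The coupling lies in a straight V cradle open along its +y, edges 5 mm below its axis, ending under the head; with the nose clear, draw it 40 mm or more along +y to free it.
- tray: Empty low steel tray, fixed; origin at the centre of its underside on the table, y along its length. 130 mm (x) by 230 mm (y), 30 mm high, walls and floor 4 mm thick. The grey plastic bin of the same outline, 60 mm high, with another coupling in it, stands near and is not the target.
- flask: Dark closed flask, 72 mm across and 210 mm tall, standing loose behind the hold-down; origin under its centre. Leave it alone.
- bottle: Clear closed bottle, 60 mm across and 170 mm tall, standing loose; origin under its centre. Leave it alone.
Things that resemble listed ones, but are neither listed nor needed, are in the scene too. What is shaped like the part that bears coupling_mid but green or pink is not meant.

How it is judged (in metres and radians):
On the way:
1. the wing nut is backed off until the strap's nose is clear of the coupling, which still lies in its cradle (within 15 mm of its start) (value of joint wing_nut above 3 rad and distance of coupling_mid from where it was at the start of the episode below 0.015 m), for 0.2 s.
At the end, for the whole second after the job is handed in: The coupling lies at rest on the tray's floor, its middle within 45 mm across and 50 mm along of the tray's centre and under 34 mm above the table, its length within 0.5 rad of the tray's; the wing nut is still backed off, beyond 3.0 rad (x of coupling_mid in the frame of tray between -0.045 and 0.045 m and y of coupling_mid in the frame of tray between -0.05 and 0.05 m and height (world z) of coupling_mid below 0.034 m and angle between the y axis of coupling_mid and the y axis of tray, either way round below 0.5 rad and linear speed of coupling below 0.02 m/s and value of joint wing_nut above 3 rad); the robot touches nothing.
It fails at once if the coupling is dropped or thrown into the tray (faster than 0.8 m/s low over the tray) (horizontal distance between coupling_mid and tray below 0.12 m and height (world z) of coupling_mid below 0.12 m and linear speed of coupling above 0.8 m/s).
It fails at once if the flask or the bottle is shifted by more than 30 mm (distance of any of flask, bottle from where it was at the start of the episode above 0.03 m).
It also fails if it takes over 72 s, if anything falls off the work surface, if the arm or the gripper's body presses on something with over 40 N, if the wrist force passes 120 N, or if a joint passes its speed limit or range.

ROBOT

A 6-joint arm with a two-finger parallel gripper is mounted at the origin on the work surface. World frame = base frame: x ahead of the robot, y to its left, z up, the work surface at z = 0. Lengths are in m, angles in degrees, forces in N, time in s.
With the tool pointing down it reaches from about 0.35 to 0.875 m from the base axis. Payload 4.2 kg.
Tool frame: the origin (TCP) lies midway between the tips of the shut fingers; the grasp point (between the pads) lies 19 mm behind it; z points along the fingers, y is the line along which they close (so a half turn about z gives the same grasp; the last joint's range is limited). The gripper opens to 87 mm and grips with 3 to 60 N. Pads are 19 mm wide; open, the fingers measure 117 mm over their backs; the gripper's body (75 mm by 190 mm) begins 51 mm behind the grasp point.
Start: joints at [83.342, 22.042, 0.453, 0, -68.411, -14.817], TCP at [0.229, 0.582, 0.223] pointing down, gripper open.
Joint ranges: [-179.83, 179.83], [-69.29, 118.12], [-61.27, 80.66], [-181.25, 117.63], [-171.15, -9.14], [-177.46, 177.46]. Speed limits (degrees/s): [159.86, 159.86, 180, 180, 180, 180].

INTERFACE

Orientations are given as [roll, pitch, yaw] about the fixed x, y, z axes, in that order (R = Rz(yaw) Ry(pitch) Rx(roll)).
In Python, from workcell import env gives the robot as it stands. The module is installed in compiled form; this text tells all that it offers. Calls block until the motion is done:
- env.goto(position, orientation): joint-space move of the TCP to a pose.
- env.move_straight(position, rotation=None, rate=0.15, force_limit=None): straight line of the TCP; rotation=None keeps the orientation; rate is the mean speed in m/s. With force_limit (N) it stops when the force on the tool has changed by that much, and returns True; else False.
- env.set_joints(angles): joint-space move.
- env.gripper_to(opening, grasp_force=None): opening from 0.0 (shut) to 1.0 (fully open); grasp_force is the grip in N (None keeps the last); returns when the fingers have stopped.
- env.dwell(seconds).
- env.inverse_kinematics(position, orientation): joint angles nearest the present ones, or None.
- env.read_state(): the state.
- env.grab_frame(name): name is "scene" or "top"; returns a dict with "image" (384x512x3 uint8, blue, green, red), "fx", "fy", "cx", "cy" (pixels), "D" ([k1, k2, p1, p2, k3] as OpenCV has them; the pictures are not rectified), "position" and "orientation" of the camera in the world. Camera axes: x right, y up, looking along -z (the intrinsics and any distortion apply to the point x, -y, -z); pixel columns grow to the right and rows downward; lengths in m; the calibration is good to about 2 mm. A picture is of the moment at which its call begins. There is no depth.
A pose or a line that the arm cannot do raises env.Unreachable and nothing moves.
- env.close_job(): hands the job in; it is judged then, once.
Trained networks look in a picture, given as the dict that the camera call returned (one of the last four; its "shot" number tells which), for a name from the list of things; names that differ only in an ending like _2 or _b are one class to them, and where a whole thing is asked for, a point or a joint stands for the part that bears it (a point fixed in the world has none). Each returns a list of dicts, best first, with "score" (0 to 1); they miss things now and then, are a little off and sometimes report something else, mostly with a low value. They report only what shows in the picture. A call takes as long as a camera call. They do not tell look-alikes from the thing itself.
- env.search_frame(picture, thing): "xyz" ([x, y, z] in m, in world coordinates, good to about 4 mm: the middle of the surface that is visible of it).
- env.trace(picture, thing): "mask" (384x512 bool, what is visible of it).
The state is a dict: "clock": time; "joint_positions": joint angles; "qvel": joint speeds; "joint_torque": joint torques, N m; "position": TCP position; "tool_rot": TCP orientation; "force": force on the tool from outside, world axes, zero at the start; "wrist_torque": the same for the moment, N m; "opening": opening from 0.0 (shut) to 1.0 (fully open); "finger_force": force on a finger pad.
Only numpy, scipy, OpenCV 4.12 (cv2) and the standard library are available. Lean on these libraries where they do the work, as an engineer would, in place of code of your own. Each camera call takes 0.05 s, during which the arm holds its last target. There are 200 camera calls.

## Working session

There is one attempt and no reset: what is moved stays moved. The work goes in short steps, each a Python script; the robot and the scene stay as the last script left them, time stands still between calls to the robot, and variables do not carry over. Pictures are saved under pics/ and viewed, at most 10 in all, crops included, and the job is handed in when it is done.

```bash
mkdir -p pics; cat > h.py <<'E'
from workcell import env
import numpy as np, cv2
from scipy.spatial.transform import Rotation as R
def cam(f):
    K=np.array([[f["fx"],0,f["cx"]],[0,f["fy"],f["cy"]],[0,0,1.]]);return K,np.array(f["D"],float)
def camR(f):
    o=np.array(f["orientation"],float)
    return o if o.shape==(3,3) else R.from_euler('xyz',o,degrees=True).as_matrix()
def proj(f,P):
    K,D=cam(f);p=(np.atleast_2d(P)-f["position"])@camR(f)
    p=p*[1,-1,-1]
    return cv2.projectPoints(p.reshape(-1,1,3),np.zeros(3),np.zeros(3),K,D)[0].reshape(-1,2)
def unproj(f,px,z):
    K,D=cam(f);u=cv2.undistortPoints(np.array(px,float).reshape(-1,1,2),K,D).reshape(-1,2)
    d=np.c_[u[:,0],-u[:,1],-np.ones(len(u))]@camR(f).T
    c=np.array(f["position"]);return c+d*((z-c[2])/d[:,2])[:,None]
E
python3 - <<'E'
from h import *
for n in("scene","top"):
    f=env.grab_frame(n);cv2.imwrite(f"pics/{n}0.png",cv2.resize(f["image"],(768,576)));print(n,f["position"],f["orientation"],f["fx"],f["D"])
    for t in("wing_nut","nut_grip","fixture","coupling_mid","strap_nose","tray","flask","bottle"):
        print(t,[(np.round(d["xyz"],3).tolist(),round(d["score"],2),) for d in env.search_frame(f,t)])
print(env.read_state())
E
```

```text
scene [0.88158536 0.62773906 0.6797776 ] [ 51.72651583   0.50168609 150.24126685] 347.50542003179226 [-0.07381383  0.          0.          0.          0.        ]
wing_nut [([0.574, -0.186, 0.113], 0.61)]
nut_grip [([0.571, -0.186, 0.113], 0.68)]
fixture [([0.594, -0.17, 0.018], 0.86), ([0.634, 0.246, 0.005], 0.16)]
coupling_mid [([0.201, -0.294, 0.032], 0.9), ([0.379, -0.317, 0.036], 0.74), ([0.597, -0.05, 0.063], 0.58)]
strap_nose [([0.577, -0.179, 0.089], 0.92)]
tray [([0.637, 0.241, 0.003], 0.87)]
flask [([0.785, -0.074, 0.11], 0.57)]
bottle [([0.789, 0.119, 0.095], 0.73)]
top [ 0.36827697 -0.03834318  1.00906996] [ 7.41498270e+00 -5.05338961e-02 -8.84345002e+01] 371.40900808901193 [-0.00466041  0.          0.          0.          0.        ]
wing_nut [([0.57, -0.194, 0.12], 0.59)]
nut_grip [([0.569, -0.193, 0.122], 0.7)]
fixture [([0.562, -0.172, 0.013], 0.86)]
coupling_mid [([0.37, -0.326, 0.035], 0.72), ([0.192, -0.299, 0.035], 0.61)]
strap_nose [([0.578, -0.178, 0.083], 0.71)]
tray [([0.641, 0.239, 0.007], 0.66)]
flask [([0.767, -0.099, 0.136], 0.67), ([0.643, 0.243, 0.006], 0.46)]
bottle [([0.764, 0.097, 0.112], 0.66)]
{'clock': 0.9, 'joint_positions': array([ 8.33417467e+01,  2.20405994e+01,  4.52841686e-01,  8.25796335e-04,
       -6.84130541e+01, -1.48158426e+01]), 'qvel': array([ 0.00557106, -0.12887735, -0.0140508 , -0.03885361,  0.01739372,
       -0.06267785]), 'joint_torque': array([-1.46473349e-04, -3.90455496e+01,  1.87621379e+01,  4.22434956e+00,
        1.54825678e-02, -2.93381140e-05]), 'position': array([0.22878101, 0.58159186, 0.22256508]), 'tool_rot': array([ 1.79999412e+02, -9.49927100e-04, -2.14737921e+01]), 'force': array([ 0.31625778,  0.23598578, -0.49335176]), 'wrist_torque': array([ 0.0119    ,  0.0225875 , -0.00959789]), 'finger_force': 0.0, 'opening': 1.0002571133645803}
```

View pics/scene0.png

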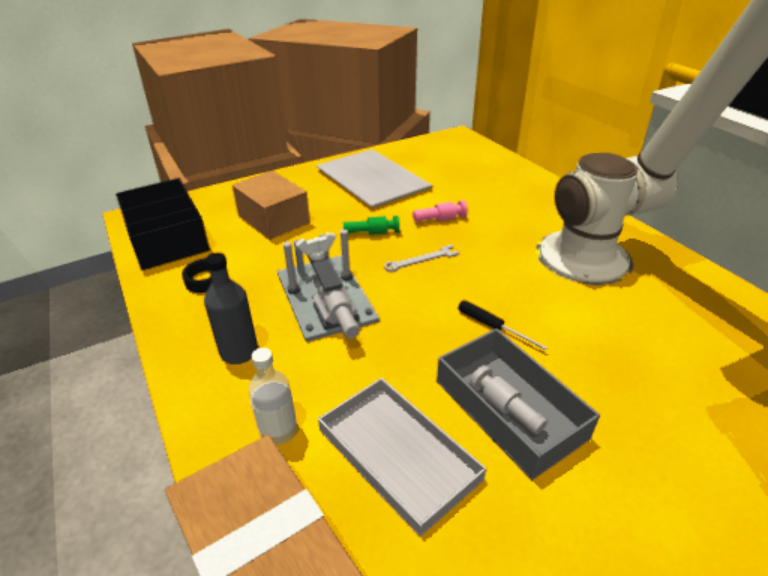

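View pics/top0.png

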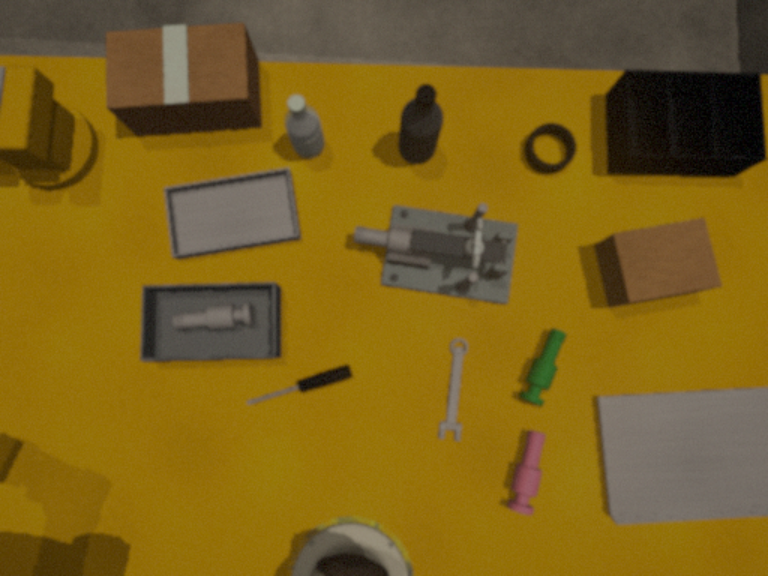

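The scene view shows the hold-down at about (325,290), the tray at (400,455), the bin with the decoy coupling at (515,400), the bottle at (270,400) and the flask at (230,310). In the top view the fixture corners are near (391,206), (517,220), (510,302), (383,287), and the tray corners near (165,186), (292,170), (299,239), (175,257).

```bash
python3 - <<'E'
from h import *
f=env.grab_frame("top");g=env.grab_frame("scene")
np.set_printoptions(precision=4,suppress=True)
fc=unproj(f,np.array([[391,206],[517,220],[510,302],[383,287]])/1.5,.012)
tc=unproj(f,np.array([[165,186],[292,170],[299,239],[175,257]])/1.5,.030)
for c in(fc,tc):
    print(c[:,:2].tolist(),c.mean(0),np.linalg.norm(c-np.roll(c,-1,0),axis=1))
a=cv2.resize(f["image"][125:210,225:355],None,fx=6,fy=6,interpolation=cv2.INTER_CUBIC)
b=cv2.resize(g["image"][145:245,175:265],None,fx=6,fy=6,interpolation=cv2.INTER_CUBIC)
cv2.imwrite("pics/ca.png",a);cv2.imwrite("pics/cb.png",b)
for t in("tray","fixture","nut_grip"):
  m=env.trace(f,t)[0]["mask"]; 
  c=max(cv2.findContours(m.astype(np.uint8),0,2)[0],key=cv2.contourArea).reshape(-1,2)
  p=unproj(f,c,{"tray":.03,"fixture":.012,"nut_grip":.12}[t])
  r=cv2.minAreaRect((p[:,:2]*1000).astype(np.float32));print(t,r)
E
```

```text
[[0.6598934034141566, -0.05471774657377647], [0.6398527935037802, -0.28676355847678014], [0.48784092380208066, -0.27339500797518995], [0.5088405594969777, -0.043934845879347706]] [ 0.5741 -0.1647  0.012 ] [0.2329 0.1526 0.2304 0.1514]
[[0.6808412227641389, 0.35731655118930333], [0.7172866743755811, 0.12782598862543298], [0.5891321686457249, 0.1091540790198386], [0.5502442183678922, 0.3292939339733186]] [0.6344 0.2309 0.03  ] [0.2324 0.1295 0.2235 0.1336]
tray ((633.775390625, 232.7913818359375), (137.25379943847656, 232.73147583007812), 10.99337100982666)
fixture ((583.73291015625, -164.96734619140625), (229.99546813964844, 170.57388305664062), 83.36073303222656)
nut_grip ((570.3949584960938, -190.818603515625), (79.9554672241211, 26.88121223449707), 0.3874334394931793)
```

View pics/ca.png

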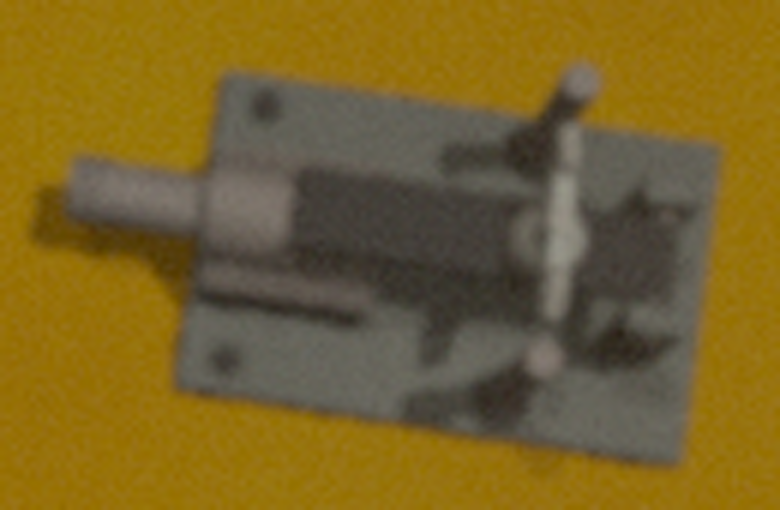

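View pics/cb.png

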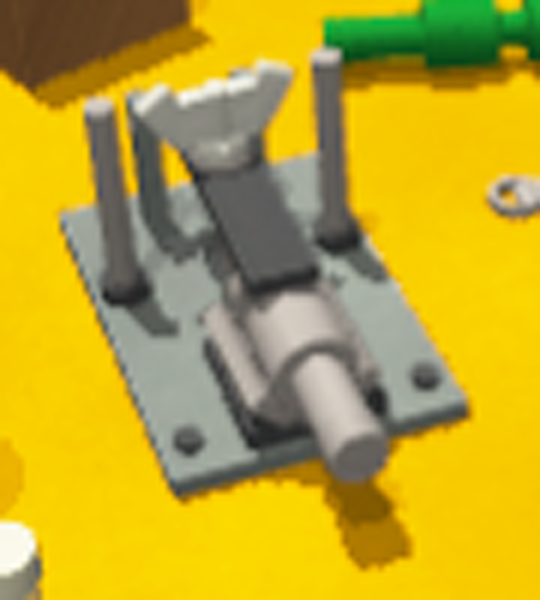

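The top crop shows the pillar tops at (580,80) and (543,357), the wing tips near (570,130) and (553,310), and the coupling's free end at (70,190). The scene crop shows the pillar tops at (100,105) and (327,55), and the wings between (150,105) and (275,75), roughly in line with the pillars.

```bash
python3 - <<'E'
from h import *
np.set_printoptions(precision=4,suppress=True)
f=env.grab_frame("top");g=env.grab_frame("scene")
ta=lambda *p:np.array(p)/6+[225,125]; tb=lambda *p:np.array(p)/6+[175,145]
def pr(n,a,b,z):print(n,unproj(f,a,z)[:,:2].tolist(),unproj(g,b,z)[:,:2].tolist())
pr("pillar+x/-x",ta([580,80],[543,357]),tb([100,105],[327,55]),.128)
pr("tips",ta([570,130],[553,310]),tb([150,105],[275,75]),.127)
pr("free end",ta([70,195]),tb([358,465]),.05)
for fi,n in((f,"top"),(g,"scene")):
  for t in("nut_grip","coupling_mid"):
    for d in env.trace(fi,t):
      m=d["mask"];print(n,t,d["score"],np.argwhere(m).mean(0)[::-1],m.sum())
  q=env.search_frame(fi,"nut_grip");print([x["xyz"] for x in q])
h=np.radians(-5.1);O=np.array([.574,-.165,0]);X=np.array([np.cos(h),np.sin(h),0]);Y=np.array([-X[1],X[0],0])
for nm,c in(("top",f),("scene",g)):
  P=np.array([O-.04*Y+.058*X+[0,0,.128],O-.04*Y-.058*X+[0,0,.128],O-.04*Y+[0,0,.114],O+.163*Y+[0,0,.05]])
  print(nm,((proj(c,P)-([225,125] if nm=="top" else [175,145]))*6).tolist())
print("nut",O-.04*Y)
for yaw in(-8,-3,82,87,172,177,-98,-93):
  for z in (.1,):
    print(yaw,env.inverse_kinematics((O-.04*Y+[0,0,.095]).tolist(),[180,0,yaw]))
print(env.read_state()["clock"])
E
```

```text
pillar+x/-x [[0.6275845785681079, -0.2017840697050861], [0.5130233418493169, -0.1873150113312747]] [[0.6269799030644738, -0.19840055773658538], [0.5121138226605695, -0.1829210869514991]]
tips [[0.6068557511793649, -0.19796810834101397], [0.5324230165987682, -0.19140272242793044]] [[0.605553570507696, -0.18742313075321992], [0.5418176190134392, -0.18084232784818244]]
free end [[0.5922608593479388, 0.00788431394375011]] [[0.5997340101323986, 0.014498887348641465]]
top nut_grip 0.62 [317.1507 162.3881] 219
top coupling_mid 0.97 [362.2419 245.5783] 645
top coupling_mid 0.7 [257.4671 159.3934] 516
top coupling_mid 0.59 [351.5417 316.8333] 768
[[0.5702, -0.1919, 0.1253]]
scene nut_grip 0.56 [211.348 163.248] 250
scene coupling_mid 0.92 [227.2494 206.7216] 449
scene coupling_mid 0.71 [249.0636 149.5434] 346
[[0.5692, -0.1882, 0.1155]]
top [[600.1793077750858, 79.04275241046935], [573.8928725649403, 358.7020438337082], [580.6798725850274, 225.2036727679456], [93.66038868377154, 204.03485360042203]]
scene [[88.87402152456207, 94.45652421023135], [311.2192501349986, 40.122680747169], [204.4229568965739, 90.55890307751304], [362.88217389328, 433.6835747756888]]
nut [ 0.5704 -0.2048  0.    ]
-8 [ -4.4661  26.8391 -11.7668   0.     -51.3942  86.4661]
-3 [ -4.4661  26.8391 -11.7668   0.     -51.3942  91.4661]
82 [ -4.4661  26.8391 -11.7668   0.     -51.3942 176.4661]
87 None
172 [ -4.4661  26.8391 -11.7668  -0.     -51.3942 -93.5339]
177 [ -4.4661  26.8391 -11.7668  -0.     -51.3942 -88.5339]
-98 [ -4.4661  26.8391 -11.7668   0.     -51.3942  -3.5339]
-93 [ -4.4661  26.8391 -11.7668   0.     -51.3942   1.4661]
1.55
```

The pillar midpoints from both cameras agree: the nut axis is at about (0.570, -0.193), the fixture yaw is about -7.4° and the wing yaw about -5.5°. Next I grip the nut.

```bash
python3 - <<'E'
from h import *
np.set_printoptions(precision=3,suppress=True)
def st():
    s=env.read_state();print(s["clock"],s["position"],s["tool_rot"],"F",s["force"],"M",s["wrist_torque"],"op",s["opening"],s["finger_force"],"j6",s["joint_positions"][5])
env.gripper_to(0.36)
env.goto([.570,-.193,.2],[180,0,174.5]);st()
print(env.move_straight([.570,-.193,.100],rate=.12,force_limit=12));st()
env.gripper_to(0.0,20);st()
E
```

```text
5.6583 [ 0.57  -0.192  0.2  ] [179.997   0.008 174.571] F [-0.156  0.614  0.882] M [ 0.076 -0.178 -0.006] op 0.36479206182395957 0.0 j6 -92.18866902161028
False
6.6417 [ 0.571 -0.193  0.101] [-179.985    0.101  174.518] F [-0.403  0.048  0.982] M [ 0.013 -0.104  0.037] op 0.3596010476518498 0.0 j6 -92.19496177701939
7.1583 [ 0.57  -0.194  0.1  ] [-179.889    0.03   174.52 ] F [-0.033 -5.22  -0.228] M [-1.374 -0.154  0.09 ] op 0.11290445869581245 20.007112703751773 j6 -92.17869877705338
```

```bash
python3 - <<'E'
from h import *
np.set_printoptions(precision=2,suppress=True)
env.gripper_to(0.0,30)
h=-7.4;F=R.from_euler('z',h,degrees=True);c=np.array([.570,-.1943,.100])
piv=np.array([c[0],c[1],.076])+F.apply([0,-.05,0])
R0=R.from_euler('xyz',[180,0,174.5],degrees=True)
for d in range(12,222,12):
    t=np.radians(d);A=F*R.from_euler('x',.02*t)*F.inv()
    p=piv+A.apply(c-piv);o=(A*R.from_euler('z',t)*R0).as_euler('xyz',degrees=True)
    q=env.inverse_kinematics(p.tolist(),o.tolist())
    if q is None: print("none",d);break
    s=env.read_state();assert np.abs(np.array(q)-s["joint_positions"]).max()<30,q
    env.set_joints(q);s=env.read_state()
    print(d,round(s["clock"],2),"F",s["force"],"M",s["wrist_torque"],s["opening"],s["joint_positions"][5])
    if np.linalg.norm(s["force"])>45: print("big");break
E
```

```text
12 7.7 F [-0.76 -3.19  1.67] M [-0.95  0.09  0.07] 0.110551090143121 -79.90905802201628
24 8.03 F [ 0.08 -5.53  0.53] M [-1.6  -0.07  0.08] 0.11043195827666215 -67.55903852077574
36 8.35 F [-0.64 -8.7  -0.19] M [-2.09 -0.15  0.11] 0.1142717928624866 -55.239980134236454
48 8.68 F [ 1.6  -7.7  -0.97] M [-2.54 -0.36  0.09] 0.114557084302471 -42.91735514293792
60 9.0 F [ 1.5  -9.9  -2.04] M [-2.93 -0.58 -0.01] 0.11407266081844497 -30.600629482272073
72 9.32 F [  2.52 -11.26  -2.25] M [-3.2  -0.85  0.07] 0.11264889050715697 -18.283407351852976
84 9.65 F [  4.13 -11.95  -4.36] M [-3.39 -1.07  0.02] 0.11225027804825263 -5.968951645833298
96 9.97 F [  5.93 -11.74  -3.44] M [-3.42 -1.4  -0.01] 0.10855182723961719 6.344693820067616
108 10.3 F [  5.6  -12.05  -4.61] M [-3.39 -1.64  0.03] 0.1102965899466693 18.65882959430241
120 10.62 F [  7.35 -10.34  -5.32] M [-3.25 -1.88  0.03] 0.11642997922556997 30.971137129661216
132 10.95 F [ 8.09 -9.49 -6.67] M [-2.98 -2.07 -0.01] 0.11310286036962906 43.28371589978172
144 11.28 F [ 8.37 -9.1  -6.58] M [-2.69 -2.29 -0.07] 0.11214415348234258 55.59003600033072
156 11.6 F [ 9.43 -7.75 -7.  ] M [-2.25 -2.4  -0.01] 0.10924363784277531 67.89841018458395
168 11.93 F [ 9.82 -5.64 -6.02] M [-1.82 -2.49  0.01] 0.11252286910827264 80.20210063657618
180 12.25 F [10.31 -4.47 -5.41] M [-1.3  -2.57 -0.05] 0.11096482271433264 92.50637948007734
192 12.57 F [11.12 -1.51 -5.34] M [-0.81 -2.51 -0.08] 0.11169835788858935 104.80713488942295
204 12.9 F [ 9.74 -0.92 -5.37] M [-0.24 -2.45 -0.05] 0.11579219622779152 117.10755404033937
216 13.22 F [ 8.77  0.99 -3.18] M [ 0.14 -2.26 -0.03] 0.11095949575911365 129.40696415309424
```

The nut turned through 216° with low forces. I'll release it and measure the coupling.

```bash
python3 - <<'E'
from h import *
np.set_printoptions(precision=4,suppress=True)
env.gripper_to(0.36)
s=env.read_state();p=s["position"];z=R.from_euler('xyz',s["tool_rot"],degrees=True).as_matrix()[:,2]
env.move_straight((p-z*.1).tolist(),rate=.2)
env.goto([.42,.05,.28],[180,0,-97.4])
env.gripper_to(0.7)
f=env.grab_frame("top");g=env.grab_frame("scene")
for n,c in(("top",f),("scene",g)):
    for d in env.search_frame(c,"coupling_mid"):print(n,np.array(d["xyz"]),d["score"])
    print([x["xyz"] for x in env.search_frame(c,"strap_nose")],[x["xyz"] for x in env.search_frame(c,"tray")][:1])
a=cv2.resize(f["image"][130:200,220:320],None,fx=5,fy=5,interpolation=cv2.INTER_CUBIC)
b=cv2.resize(g["image"][145:245,190:260],None,fx=5,fy=5,interpolation=cv2.INTER_CUBIC)
im=np.zeros((500,860,3),np.uint8);im[:350,:500]=a;im[:,510:]=b
cv2.imwrite("pics/c2.png",im[:,:800] if 0 else cv2.resize(im,(800,465)));print(env.read_state()["clock"],env.read_state()["position"])
E
```

```text
top [ 0.1893 -0.3005  0.0364] 0.88
top [ 0.3684 -0.3268  0.0355] 0.61
[[0.5736, -0.1796, 0.0913]] [[0.6505, 0.253, 0.0068]]
scene [ 0.3798 -0.3165  0.034 ] 0.81
scene [ 0.5953 -0.0513  0.0635] 0.76
scene [ 0.2031 -0.2897  0.028 ] 0.75
scene [ 0.5772 -0.171   0.0944] 0.46
[[0.5792, -0.1708, 0.0952]] [[0.6324, 0.2432, 0.0049]]
18.225 [0.42 0.05 0.28]
```

View pics/c2.png

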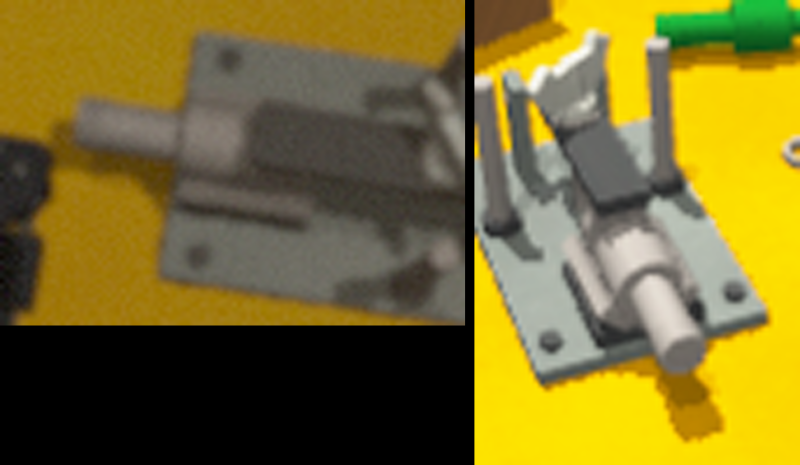

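The strap has lifted with the nut turned, and the coupling is still in its cradle. The shank runs from (76,122) to (180,135) in the top part of the crop, and the end face is at (687,350) in the scene part. Next I grip the shank and draw it out.

```bash
python3 - <<'E'
from h import *
np.set_printoptions(precision=3,suppress=True)
def st(n=""):
    s=env.read_state();print(n,round(s["clock"],2),s["position"],s["tool_rot"],"F",s["force"],"M",s["wrist_torque"],"op",s["opening"],s["finger_force"]);return s
h=-7.4;Y=np.array([-np.sin(np.radians(h)),np.cos(np.radians(h)),0]);o=[180,0,h-90]
p=np.array([.592,-.025,.034])
env.goto((p+[0,0,.1]).tolist(),o);st()
print(env.move_straight(p.tolist(),rate=.12,force_limit=12));st()
env.gripper_to(0.0,20);s=st("grip")
E
```

```text
19.17 [ 0.592 -0.025  0.135] [-179.927    0.014  -97.375] F [-0.145  1.119  0.637] M [ 0.044 -0.034  0.062] op 0.6962962712584272 0.0
False
 20.15 [ 0.593 -0.025  0.035] [-179.892    0.027  -97.374] F [-0.45  -0.269  1.039] M [ 0.116 -0.086  0.022] op 0.6984735989326969 0.0
grip 20.82 [ 0.594 -0.025  0.035] [-179.762    0.047  -97.347] F [ 4.913  0.281 -0.01 ] M [-0.051 -1.282  0.076] op 0.3163803067701366 19.994128346443176
```

```bash
python3 - <<'E'
from h import *
np.set_printoptions(precision=3,suppress=True)
def st(n=""):
    s=env.read_state();print(n,round(s["clock"],2),s["position"],s["tool_rot"],"F",s["force"],"M",s["wrist_torque"],"op",s["opening"],s["finger_force"]);return s
h=-7.4;Y=np.array([-np.sin(np.radians(h)),np.cos(np.radians(h)),0])
env.gripper_to(0.0,58)
p=np.array([.5935,-.025,.034])
for d in(.012,.03,.05,.075):
    r=env.move_straight((p+Y*d).tolist(),rate=.05,force_limit=25);st(d)
    if r: print("stopped");break
else:
    env.move_straight((p+Y*.078+[0,0,.03]).tolist(),rate=.06,force_limit=25);st("lift")
    env.dwell(.2)
    g=env.grab_frame("scene");cv2.imwrite("pics/l.png",cv2.resize(g["image"][120:300,150:350],None,fx=3.5,fy=3.3))
E
```

```text
0.012 21.43 [ 0.595 -0.013  0.034] [-179.963    0.006  -97.371] F [ 3.983 -1.21   1.559] M [-0.329 -1.081  0.184] op 0.3083679587482842 58.02464962005615
0.03 21.94 [0.597 0.005 0.034] [179.984   0.015 -97.403] F [ 2.852 -0.907  0.797] M [-0.312 -0.827  0.167] op 0.3068613248293308 58.036651611328125
0.05 22.49 [0.599 0.025 0.034] [179.952   0.026 -97.421] F [ 1.59   1.05  -0.167] M [ 0.128 -0.507  0.118] op 0.31094525001184764 58.01004230976105
0.075 23.14 [0.602 0.05  0.033] [179.894  -0.01  -97.418] F [-0.174 -0.37  -2.83 ] M [ 0.19  -0.059  0.045] op 0.30708301026275825 57.96638488769531
lift 23.79 [0.603 0.052 0.064] [-179.999    0.017  -97.416] F [ 0.069  0.582 -3.982] M [ 0.256 -0.036 -0.022] op 0.30878601316708904 57.96594321727753
```

View pics/l.png

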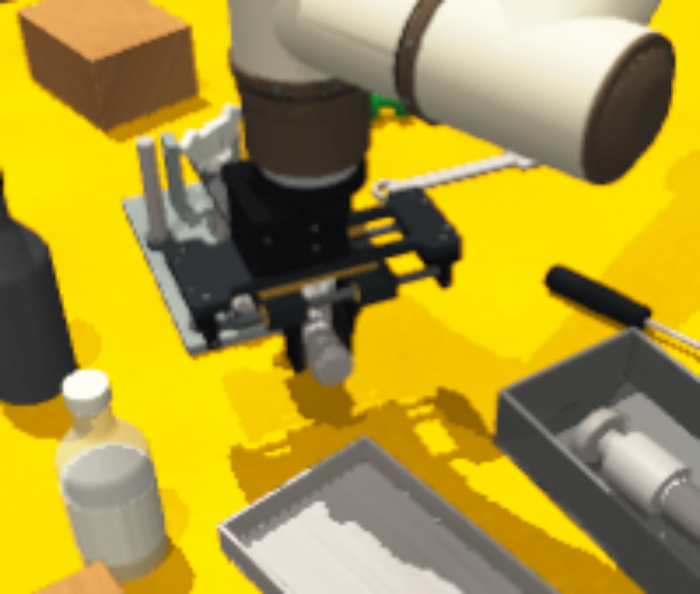

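The coupling is free and held level, with about 3 N of weight on the tool. The tray's near corner is at (365,440) and the bottle at (105,470), clear of the arm.

```bash
python3 - <<'E'
from h import *
np.set_printoptions(precision=3,suppress=True)
def st(n=""):
    s=env.read_state();print(n,round(s["clock"],2),s["position"],s["tool_rot"],"F",s["force"],"M",s["wrist_torque"],"op",s["opening"],s["finger_force"]);return s
env.move_straight([.603,.052,.16],rate=.12)
env.move_straight([.629,.266,.16],[180,0,-80],rate=.12);st("over")
env.move_straight([.629,.266,.05],rate=.1);st()
g=env.grab_frame("scene");cv2.imwrite("pics/t.png",cv2.resize(g["image"][180:384,150:400],None,fx=3,fy=2.9))
E
```

```text
over 26.94 [0.629 0.265 0.16 ] [179.993  -0.006 -80.043] F [ 1.102 -0.348 -4.418] M [ 0.244 -0.027 -0.021] op 0.3037198901804419 57.96512246131897
 28.19 [0.63  0.266 0.051] [-179.899    0.034  -79.992] F [ 0.071 -0.732 -3.108] M [ 0.249  0.011 -0.033] op 0.3084052197737157 57.965059876441956
```

View pics/t.png

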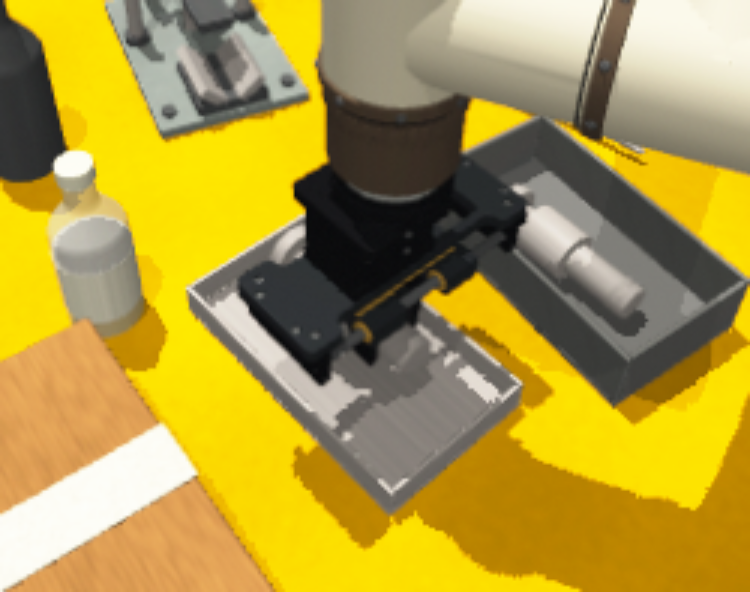

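The coupling hangs over the tray, with its collar at (290,240) inside the far wall. The gripper's end at (520,210) stays above the bin rim. Lowering now.

```bash
python3 - <<'E'
from h import *
np.set_printoptions(precision=3,suppress=True)
def st(n=""):
    s=env.read_state();print(n,round(s["clock"],2),s["position"],"F",s["force"],"M",s["wrist_torque"],"op",s["opening"],s["finger_force"]);return s
print(env.move_straight([.629,.266,.018],rate=.06,force_limit=8));st()
print(env.move_straight([.629,.266,.009],rate=.02,force_limit=5));st()
env.gripper_to(.36,5);env.gripper_to(.5);st("open")
s=env.read_state()["position"]
env.move_straight([s[0],s[1],.2],rate=.15)
env.goto([.45,.0,.3],[180,0,-90]);env.dwell(.3);st()
f=env.grab_frame("top");g=env.grab_frame("scene")
for n,c in(("top",f),("scene",g)):
    print(n,[(np.array(d["xyz"]),d["score"]) for d in env.search_frame(c,"coupling_mid")])
a=cv2.resize(f["image"][100:260,80:230],None,fx=2.5,fy=2.5);b=g["image"][100:384:,140:410]
im=np.zeros((500,800,3),np.uint8);im[:400,:375]=a;b=cv2.resize(b,(420,442));im[:442,380:]=b
cv2.imwrite("pics/e.png",im)
E
```

```text
False
 28.93 [0.629 0.266 0.018] F [-0.055 -0.486 -2.366] M [ 0.259 -0.111  0.028] op 0.30592481115353504 57.96526908874512
True
 29.36 [0.629 0.267 0.01 ] F [-0.939  0.521  3.872] M [ 0.147  0.037 -0.049] op 0.3052906042928401 57.95640528202057
open 30.31 [0.628 0.266 0.008] F [ 0.417 -0.957 -0.122] M [ 0.091 -0.051  0.027] op 0.5022374206902579 0.0
 33.3 [0.45 0.   0.3 ] F [-0.082 -0.112  0.61 ] M [ 0.108 -0.086  0.011] op 0.5014777207383926 0.0
top [(array([ 0.191, -0.301,  0.033]), 0.85), (array([ 0.372, -0.327,  0.036]), 0.74), (array([0.626, 0.224, 0.037]), 0.55)]
scene [(array([0.639, 0.238, 0.041]), 0.91), (array([ 0.382, -0.319,  0.034]), 0.7), (array([ 0.199, -0.291,  0.028]), 0.51)]
```

View pics/e.png

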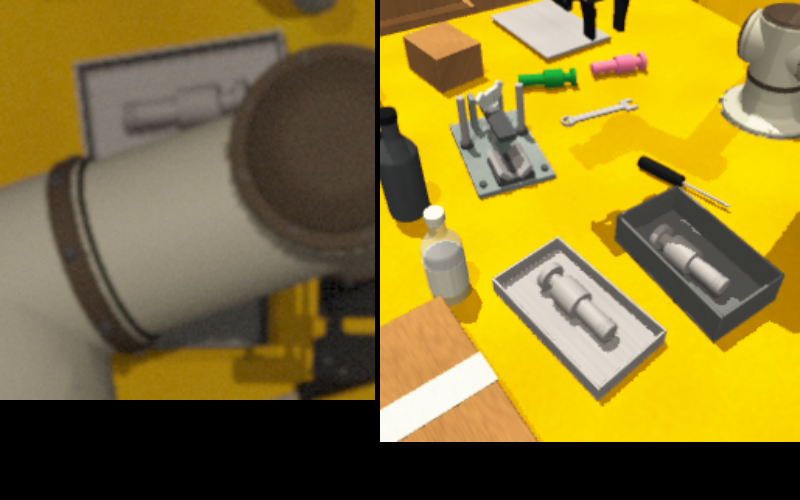

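The coupling lies centred and lengthwise in the tray at about (578,300) in the scene crop. The nut is still backed off at (487,100), and the flask and bottle are in place.

```bash
python3 -c "
from workcell import env
print(env.close_job())"
```

```text
the job is handed in; nothing more can be done
None
```

The job is handed in: the wing nut is backed off by about 3.8 rad, the coupling lies lengthwise near the tray's centre, and the flask and bottle appear unmoved. It took about 33 of the 72 s; `close_job()` returned no verdict.

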